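Set the sprung stand leg to its tape mark and lock it

TASK

One leg of the folded sign stand on the table, the sprung sliding one on top, must be set to its tape mark: with the gripper over the leg, push its black winged collar towards the hub until the collar's front face just meets the edge of the cream tape band. Only there, holding it against its spring, squeeze the orange cam lever fully shut against the collar. Finish while still pinching lever and collar together, because the lock is tested next, and leave the loose things behind the stand where they are.

Things in the scene. Friction and masses are not known exactly. Their poses are not given: they have to be found in the camera images.
- stand: Folded sign stand lying fixed on the table (too heavy to shift). Origin on the table; legs along its y: hub at -y (up to 90 mm high, y -322 to -165 mm), rubber feet at +y (to 218). Two plain legs below (x +-28 mm, tops 32 mm high). Above them, at x 0 and 70.3 mm high, the sliding leg: dark fixed upper tube, 16 mm thick, and over it the bright sleeve, 22 mm, with the black collar at its hub end
- leg (a joint): Slide of the lower leg (sleeve, collar, lever, foot together): 0 = fully out, as found; grows as it is pushed towards the hub, along the stand's -y; stop at 0.115 m. While the lever is open a spring pushes it back out with 3 N (out) to 5 N (in). The mark lies 0.04 to 0.095 m in
- lever (a joint): Hinge of the orange cam lever: 0 = shut flat against the collar, 0.42 rad = wide open; found at 0.34 to 0.42. Hinge runs along the leg at the collar's lower edge on the stand's -x side, 12 mm below the leg's centre line; the paddle stands up from it, leaning out to -x when open. Stays where it is left; about 8 N at its top shut it, and its cam then grips the tube
- collar: Black collar on the sliding leg. Origin on the leg's centre line in its flat front (hub-side) face; axes as the stand's. Front: oval flange, y 0 to 7 mm, z +-11, wings to x +-42: fingers straddling the leg behind it (+y side) push on the wings, even 70 mm open. Behind it the clamp housing, y 6 to 42, z +-15, flat back face at x +18 mm
- collar_face (a point): Centre of the collar's front (hub-side) face, on the leg's centre line: the face that goes to the tape edge.
- collar_grip (a point): Place for the TCP to push and squeeze from above, fingers closing along the stand's x: 20 mm behind the front face, 6 mm above the leg's centre line. With the lever shut, lever and housing are 36 mm wide here (x +-18 mm); the open lever's top reaches to x -31 mm
- lever_paddle: Orange paddle of the cam lever, 5 x 26 x 34 mm, y 12 to 38 mm behind the collar's front face. Origin on its hinge axis; shut, its outer face is 5.5 mm to -x of the hinge and its top edge 32 mm above the hinge (20 mm above the leg's centre line).
- lever_tip (a point): Middle of the paddle's upper edge, outer side.
- tape_mark: Cream masking-tape band, 12 mm wide, round the dark upper tube; fixed. Origin on the tube's centre line in the plane of the band's feet-side edge, the edge the collar's front face must meet; axes as the stand's (+y towards the feet).
- tape_roll: Loose roll of masking tape, 104 mm across, 25 mm high, behind the stand (+x side); stays put.
- marker: Loose green and white marker, 135 mm long, behind the stand; stays put.
- driver: Loose screwdriver with yellow handle, 191 mm long, behind the stand; stays put.

How it is judged:
By the outcome, as a careful person would: the job done as asked, in the order asked, and still so for the second after the job is handed in, while the arm keeps its last pose, push and grip.
It also fails if it takes over 38 s, if anything falls off the work surface, if the arm or the gripper's body presses on something with over 40 N, if the wrist force passes 120 N, or if a joint passes its speed limit or range.

ROBOT

A 6-joint arm with a two-finger parallel gripper is mounted at the origin on a cart in front of the work surface, level with it; the furniture and walls round the work are solid. World frame = base frame: x ahead of the robot, y to its left, z up, the work surface at z = 0. Lengths are in mm, angles in rad, forces in N, time in s.
With the tool pointing down it reaches from about 325 to 900 mm from the base axis. Payload 6.1 kg.
Tool frame: the origin (TCP) lies between the finger pads, 19 mm behind the fingertips; this is the grasp point; z points along the fingers, y is the line along which they close (so a half turn about z gives the same grasp; the last joint's range is limited). The gripper opens to 85 mm and grips with 20 to 120 N. Pads are 22 mm wide; open, the fingers measure 114 mm over their backs; the gripper's body (76 mm by 85 mm) begins 54 mm behind the grasp point. The pads swing forward as they close: fully open they stand 13 mm farther back than shut.
Start: joints at [-1.243, 0.22, 1.526, -0, 1.395, -0.126], TCP at [273.982, -561.738, 250] pointing down, gripper open.
Joint ranges: [-2.98, 2.98], [-0.91, 2.08], [0.09, 2.57], [-1.24, 4.39], [0.2, 2.65], [-2.68, 2.68]. Speed limits (rad/s): [2.57, 2.57, 3.01, 3.14, 3.14, 3.14].

INTERFACE

Orientations are given as a 3x3 rotation matrix whose columns are the frame's x, y, z axes.
In Python, from station import get_state, camera, job_done gives the robot as it stands. The module is installed in compiled form; this text tells all that it offers.
- The arm moves only by the tool drive_tool, never from a script. Its argument "targets" is a list of rows, each an object of numbers: "dx", "dy", "dz": the shift along the tool's x, y, z in mm; "ax", "ay", "az": the turn, a rotation vector about the tool's x, y, z in rad; "jaw": the opening, from -1 (shut) to 1 (fully open). In form: [{"dx": .., "dy": .., "dz": .., "ax": .., "ay": .., "az": .., "jaw": ..}, ...]. A call has 1 to 20 rows; each row is the pose to reach, as a shift and turn from the pose commanded when the call began, along the tool's axes at that moment; what a row does not reach only later rows make up. A row lasts 1/12 s, in which the tool goes at most 41.7 mm and 7.16 degrees, less where a joint would pass 70% of its speed; a pose out of reach is approached as far as the arm can. A call with a gripper value outside its range is refused whole. The fingers move at their own pace and stop on an object; the grip force is fixed at half the most. Time passes only in rows, so rows that repeat a pose let the fingers close. It gives the time, the measured TCP pose, the force, the opening and the grip force at its end, in the units of the state.
- get_state(): the state, without advancing time (a new reading comes with each control period).
- camera(name): name is "side" or "top"; returns a dict with "frame" (480x640x3 uint8, blue, green, red), "mtx" (3x3 intrinsics, pixels), "k1" (the pictures are not rectified: a ray, as slopes to the right and down, at radius r is drawn at 1 + k1 r^2 times it, then the intrinsics apply), "T" (4x4, takes a point from camera to world coordinates). Camera axes: x right, y down, z forward; pixel columns grow to the right and rows downward; lengths in mm; the calibration is good to about 2 mm. A picture is of the moment at which its call begins. There is no depth.
- job_done(): hands the job in; it is judged then, once.
The state is a dict: "clock": time; "q": joint angles; "qd": joint speeds; "effort": joint torques, N m; "eef_pos": TCP position; "ee_rot": TCP orientation; "ft_force": force on the tool from outside, world axes, zero at the start; "wrist_torque": the same for the moment, N m; "finger_gap": finger opening in mm; "finger_force": force on a finger pad.
Only numpy, scipy, OpenCV 4.12 (cv2) and the standard library are available. Lean on these libraries where they do the work, as an engineer would, in place of code of your own. Each camera call takes 0.05 s, during which the arm holds its last target. There are 200 camera calls.

## Working session

There is one attempt and no reset: what is moved stays moved. The work goes in short steps, Python scripts to look and compute and a tool call to move; the robot and the scene stay as the last step left them, time stands still between calls to the robot, and variables do not carry over. Pictures are saved under pics/ and viewed, at most 10 in all, crops included, and the job is handed in when it is done.

Besides the shell and the picture viewer there is one more tool, called after ">>>" as name([rows], argument=value, ...), one row to a line, values as JSON. drive_tool: Moves the arm, as the interface text tells. Its arguments: {"type":"object","properties":{"targets":{"type":"array"}},"required":["targets"]}

```bash
mkdir -p pics; cat > h.py <<'E'
import numpy as np, cv2
from station import get_state, camera, job_done
def snap(n,f):
    c=camera(n); cv2.imwrite('pics/'+f,c['frame']); return c
def ray(c,u,v):
    K=np.array(c['mtx']);p=cv2.undistortPoints(np.array([[[u,v]]],float),K,np.array([c['k1'],0,0,0,0.]))[0,0]
    T=np.array(c['T']);d=T[:3,:3]@[p[0],p[1],1];return T[:3,3],d
def atz(c,u,v,z):
    o,d=ray(c,u,v);return o+d*(z-o[2])/d[2]
E
python3 - <<'E'
from h import *
import pickle
for n in('top','side'):
    c=snap(n,n+'0.png');pickle.dump(c,open(n+'0.pkl','wb'));print(n,np.round(c['mtx'],1).tolist(),c['k1'],np.round(c['T'],3).tolist())
s=get_state();print(s['clock'],s['eef_pos'],s['ee_rot'],s['finger_gap'])
E
```

```text
top [[617.2, 0.0, 318.6], [0.0, 617.2, 243.9], [0.0, 0.0, 1.0]] -0.16200655994889004 [[0.02, -0.978, 0.208, 412.844], [-1.0, -0.018, 0.008, -42.499], [-0.004, -0.208, -0.978, 1158.789], [0.0, 0.0, 0.0, 1.0]]
side [[526.2, 0.0, 318.8], [0.0, 526.2, 232.8], [0.0, 0.0, 1.0]] 0.0018030248889057067 [[-0.924, -0.245, 0.292, 369.58], [-0.381, 0.59, -0.712, 582.065], [0.002, -0.769, -0.639, 658.499], [0.0, 0.0, 0.0, 1.0]]
0.1 [ 273.79476464 -561.25626945  249.00372076] [[ 8.98794963e-01  4.38368867e-01 -5.92083923e-04]
 [ 4.38369220e-01 -8.98793422e-01  1.67671902e-03]
 [ 2.02860280e-04 -1.76657797e-03 -9.99998419e-01]] 85.53737157577277
```

View pics/top0.png

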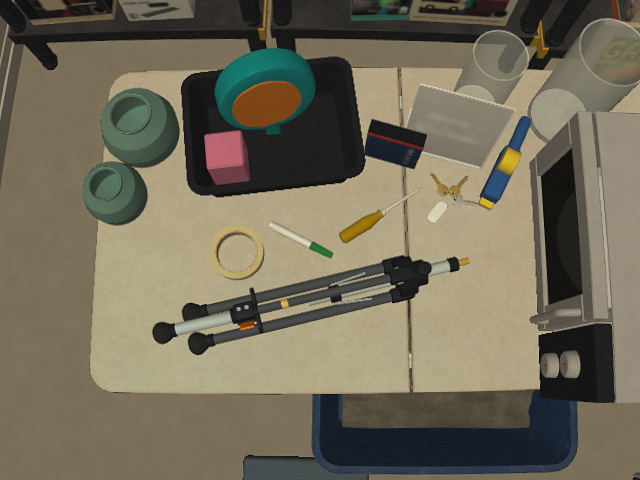

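View pics/side0.png

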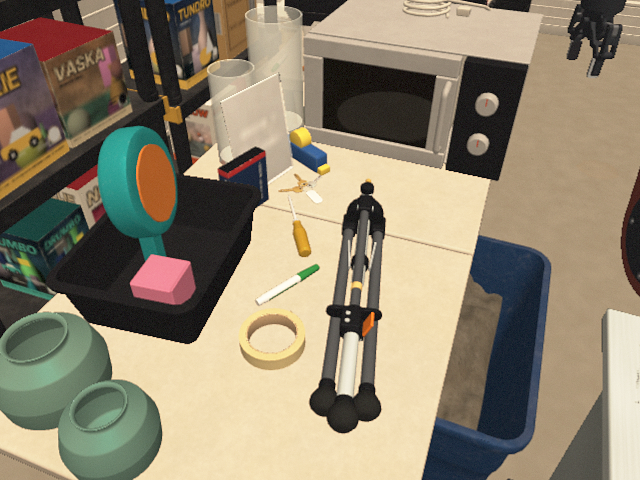

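The top view shows the stand running from the hub near (410,275) to the feet near (165,332). The collar is near (250,312), with the orange lever at (247,326) and the tape at (285,303). In the side view the collar is near (350,320) and the tape at (356,286). I'll enlarge both.

```bash
python3 - <<'E'
from h import *
a=cv2.imread('pics/top0.png')[275:350,215:315];b=cv2.imread('pics/side0.png')[265:350,305:405]
cv2.imwrite('pics/c.png',np.hstack([cv2.resize(a,(400,300),interpolation=2),cv2.resize(b[:75],(400,300),interpolation=2)]).repeat(1,0))
cv2.imwrite('pics/ct.png',cv2.resize(a,(800,600),interpolation=2))
cv2.imwrite('pics/cs.png',cv2.resize(b[:75],(800,600),interpolation=2))
E
```

```text
(no output)
```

View pics/ct.png

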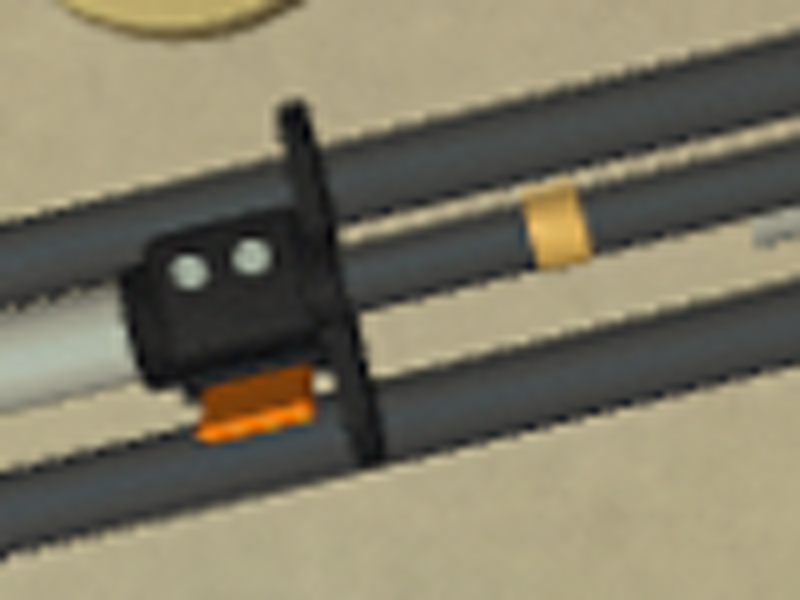

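View pics/cs.png

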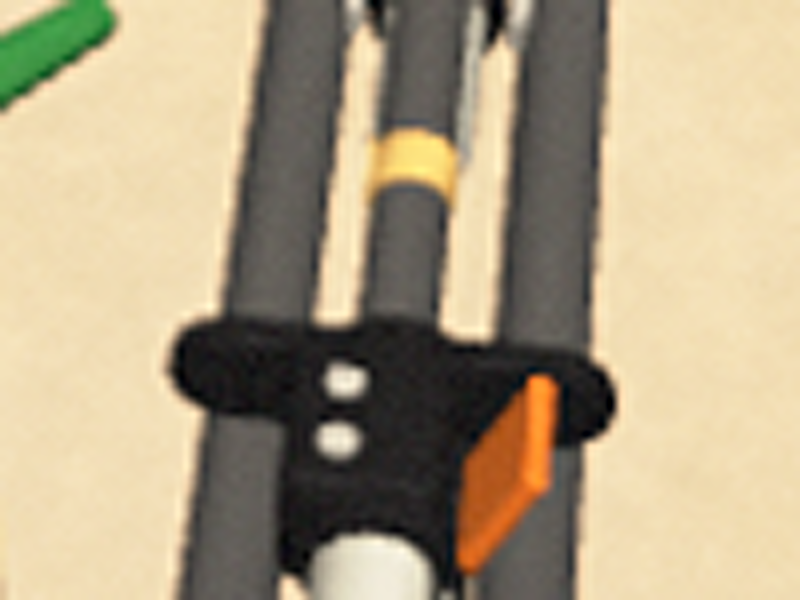

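```bash
cat > fit.py <<'E'
from h import *
import pickle
from scipy.optimize import least_squares
def proj(c,P):
    T=np.array(c['T']);p=T[:3,:3].T@(P-T[:3,3]);s=p[:2]/p[2];s=s*(1+c['k1']*(s@s));K=np.array(c['mtx']);return K[:2,:2]@s+K[:2,2]
E
python3 - <<'E'
from fit import *
C={n:pickle.load(open(n+'0.pkl','rb')) for n in('top','side')}
O={'top':(215,275),'side':(305,265)}
# cam, crop px, kind(collar/tape), local x, dz, dy
D=[('top',303,102,'c',42,0,0),('top',383,460,'c',-42,0,0),('top',352,467,'c',-42,0,7),('top',280,108,'c',42,0,7),
('top',523,196,'t',8,0,0),('top',540,270,'t',-8,0,0),('top',574,184,'t',8,0,-12),('top',592,262,'t',-8,0,-12),
('side',170,365,'c',42,0,3.5),('side',615,405,'c',-42,0,3.5),
('side',369,190,'t',8,0,0),('side',455,198,'t',-8,0,0),('side',411,180,'t',0,8,0),('side',415,130,'t',0,8,-12)]
def world(p,k,x,dz,dy):
    y=(p[3] if k=='c' else p[4])+dy; c,s=np.cos(p[2]),np.sin(p[2])
    return np.array([p[0]+c*x-s*y,p[1]+s*x+c*y,70.3+dz])
def f(p):
    r=[]
    for n,u,v,k,x,dz,dy in D:
        px=np.array([O[n][0]+(u+.5)/8-.5,O[n][1]+(v+.5)/8-.5])
        r.append(proj(C[n],world(p,k,x,dz,dy))-px)
    r=np.array(r); return r
# gauge: stand origin y from foot unknown; set p1 as tape at local y=0
g=lambda q:f([q[0],q[1],q[2],q[3],0.]).ravel()
a=atz(C['top'],281,303,70.3)
s=least_squares(g,[a[0],a[1],0.2,60],x_scale=[10,10,.1,10]);q=s.x
print(q,np.degrees(q[2]));print(np.round(s.fun.reshape(-1,2),2))
for n in('top','side'):
    i=[j for j,d in enumerate(D) if d[0]==n]
    s2=least_squares(lambda q:f([*q,0.])[i].ravel(),q,x_scale=[10,10,.1,10]);print(n,s2.x)
E
```

```text
[5.33728992e+02 3.16549166e+01 2.55802814e-01 4.28148478e+01] 14.656421656217672
[[-0.28 -0.27]
 [-0.01  0.99]
 [-0.01  1.03]
 [-1.23 -0.12]
 [-0.17  0.89]
 [-0.27  0.39]
 [ 0.05  0.82]
 [-0.17 -0.19]
 [-0.94 -1.55]
 [-0.04 -0.7 ]
 [-0.3   0.4 ]
 [-0.75  0.42]
 [-0.16 -1.48]
 [-0.04 -0.7 ]]
top [5.34402503e+02 3.13832467e+01 2.51584414e-01 4.24342363e+01]
side [5.33083470e+02 3.21759618e+01 2.67783399e-01 4.41911445e+01]
```

```bash
python3 - <<'E'
from fit import *
c=pickle.load(open('top0.pkl','rb'))
for z in(0,120,250): print(z,[np.round(atz(c,u,v,z)[:2]) for u,v in((541,400),(540,320),(535,160),(600,400))])
R=get_state()['ee_rot'];p=np.array([273.98,-561.74,250])
for w in ([300,-300,300],[440,0,250],[516,95,200]): print(np.round(R.T@(np.array(w)-p),1))
y=np.array([np.cos(.254),np.sin(.254),0]);z=np.array([0,0,-1.]);Rt=np.c_[np.cross(y,z),y,z]
print(cv2.Rodrigues(R.T@Rt)[0].ravel(),np.round(Rt,3))
E
```

```text
0 [array([ 367., -456.]), array([ 518., -459.]), array([ 841., -467.]), array([ 365., -575.])]
120 [array([ 372., -413.]), array([ 507., -416.]), array([ 797., -423.]), array([ 370., -520.])]
250 [array([ 377., -367.]), array([ 496., -369.]), array([ 749., -375.]), array([ 375., -460.])]
[ 138.1 -223.9  -49.6]
[ 395.5 -432.1    0.8]
[ 505.4 -484.1   51. ]
[-1.34172444e-03 -1.38104319e-03 -1.37101229e+00] [[-0.251  0.968  0.   ]
 [ 0.968  0.251  0.   ]
 [ 0.     0.    -1.   ]]
```

>>> drive_tool([
  {"dx": 138,"dy": -224,"dz": -50,"az": -0.1,"jaw": 0.65},
  {"dx": 138,"dy": -224,"dz": -50,"az": -0.2,"jaw": 0.65},
  {"dx": 138,"dy": -224,"dz": -50,"az": -0.3,"jaw": 0.65},
  {"dx": 138,"dy": -224,"dz": -50,"az": -0.4,"jaw": 0.65},
  {"dx": 138,"dy": -224,"dz": -50,"az": -0.5,"jaw": 0.65},
  {"dx": 138,"dy": -224,"dz": -50,"az": -0.6,"jaw": 0.65},
  {"dx": 138,"dy": -224,"dz": -50,"az": -0.7,"jaw": 0.65},
  {"dx": 395,"dy": -432,"dz": 0,"az": -0.8,"jaw": 0.65},
  {"dx": 395,"dy": -432,"dz": 0,"az": -0.9,"jaw": 0.65},
  {"dx": 395,"dy": -432,"dz": 0,"az": -1.0,"jaw": 0.65},
  {"dx": 395,"dy": -432,"dz": 0,"az": -1.1,"jaw": 0.65},
  {"dx": 395,"dy": -432,"dz": 0,"az": -1.2,"jaw": 0.65},
  {"dx": 395,"dy": -432,"dz": 0,"az": -1.3,"jaw": 0.65},
  {"dx": 395,"dy": -432,"dz": 0,"az": -1.37,"jaw": 0.65},
  {"dx": 395,"dy": -432,"dz": 0,"az": -1.37,"jaw": 0.65},
  {"dx": 505,"dy": -484,"dz": 50,"az": -1.37,"jaw": 0.65},
  {"dx": 505,"dy": -484,"dz": 50,"az": -1.37,"jaw": 0.65},
  {"dx": 505,"dy": -484,"dz": 50,"az": -1.37,"jaw": 0.65},
  {"dx": 505,"dy": -484,"dz": 50,"az": -1.37,"jaw": 0.65},
  {"dx": 505,"dy": -484,"dz": 50,"az": -1.37,"jaw": 0.65},
])

```text
invalid input at $.targets[0]: expected keys dx, dy, dz, ax, ay, az, jaw
```

>>> drive_tool([
  {"dx": 138,"dy": -224,"dz": -50,"ax": 0,"ay": 0,"az": -0.1,"jaw": 0.65},
  {"dx": 138,"dy": -224,"dz": -50,"ax": 0,"ay": 0,"az": -0.2,"jaw": 0.65},
  {"dx": 138,"dy": -224,"dz": -50,"ax": 0,"ay": 0,"az": -0.3,"jaw": 0.65},
  {"dx": 138,"dy": -224,"dz": -50,"ax": 0,"ay": 0,"az": -0.4,"jaw": 0.65},
  {"dx": 138,"dy": -224,"dz": -50,"ax": 0,"ay": 0,"az": -0.5,"jaw": 0.65},
  {"dx": 138,"dy": -224,"dz": -50,"ax": 0,"ay": 0,"az": -0.6,"jaw": 0.65},
  {"dx": 138,"dy": -224,"dz": -50,"ax": 0,"ay": 0,"az": -0.7,"jaw": 0.65},
  {"dx": 395,"dy": -432,"dz": 0,"ax": 0,"ay": 0,"az": -0.8,"jaw": 0.65},
  {"dx": 395,"dy": -432,"dz": 0,"ax": 0,"ay": 0,"az": -0.9,"jaw": 0.65},
  {"dx": 395,"dy": -432,"dz": 0,"ax": 0,"ay": 0,"az": -1.0,"jaw": 0.65},
  {"dx": 395,"dy": -432,"dz": 0,"ax": 0,"ay": 0,"az": -1.1,"jaw": 0.65},
  {"dx": 395,"dy": -432,"dz": 0,"ax": 0,"ay": 0,"az": -1.2,"jaw": 0.65},
  {"dx": 395,"dy": -432,"dz": 0,"ax": 0,"ay": 0,"az": -1.3,"jaw": 0.65},
  {"dx": 395,"dy": -432,"dz": 0,"ax": 0,"ay": 0,"az": -1.37,"jaw": 0.65},
  {"dx": 395,"dy": -432,"dz": 0,"ax": 0,"ay": 0,"az": -1.37,"jaw": 0.65},
  {"dx": 505,"dy": -484,"dz": 50,"ax": 0,"ay": 0,"az": -1.37,"jaw": 0.65},
  {"dx": 505,"dy": -484,"dz": 50,"ax": 0,"ay": 0,"az": -1.37,"jaw": 0.65},
  {"dx": 505,"dy": -484,"dz": 50,"ax": 0,"ay": 0,"az": -1.37,"jaw": 0.65},
  {"dx": 505,"dy": -484,"dz": 50,"ax": 0,"ay": 0,"az": -1.37,"jaw": 0.65},
  {"dx": 505,"dy": -484,"dz": 50,"ax": 0,"ay": 0,"az": -1.37,"jaw": 0.65},
])

```text
clock: 1.77
eef_pos: [515.0, 96.5, 197.4]
ee_rot: [[-0.254, 0.967, -0.005], [0.967, 0.254, 0.0], [0.001, -0.005, -1.0]]
ft_force: [-0.3, -0.4, 0.4]
finger_gap: 70.9
finger_force: 0.0
```

>>> drive_tool([
  {"dx": 1,"dy": 2,"dz": 20,"ax": 0,"ay": 0,"az": 0,"jaw": 0.75},
  {"dx": 1,"dy": 2,"dz": 50,"ax": 0,"ay": 0,"az": 0,"jaw": 0.75},
  {"dx": 1,"dy": 2,"dz": 75,"ax": 0,"ay": 0,"az": 0,"jaw": 0.75},
  {"dx": 1,"dy": 2,"dz": 75,"ax": 0,"ay": 0,"az": 0,"jaw": 0.75},
  {"dx": 1,"dy": 2,"dz": 75,"ax": 0,"ay": 0,"az": 0,"jaw": 0.75},
])

```text
clock: 2.18
eef_pos: [516.0, 95.1, 124.7]
ee_rot: [[-0.249, 0.968, -0.003], [0.968, 0.249, -0.0], [0.0, -0.003, -1.0]]
ft_force: [-0.1, 0.5, 0.6]
finger_gap: 75.0
finger_force: 0.0
```

```bash
python3 - <<'E'
from fit import *
s=get_state();print(s['eef_pos'],s['ft_force'],s['finger_gap'])
a=snap('side','s1.png')['frame'];b=snap('top','t1.png')['frame']
cv2.imwrite('pics/v1.png',np.hstack([cv2.resize(a[210:360,290:390],(400,600),interpolation=2),cv2.resize(b[250:400,205:305],(400,600),interpolation=2)]))
E
```

```text
[516.03901902  95.07724963 124.6608087 ] [-0.11966214  0.47092003  0.57620922] 74.96461270696123
```

View pics/v1.png

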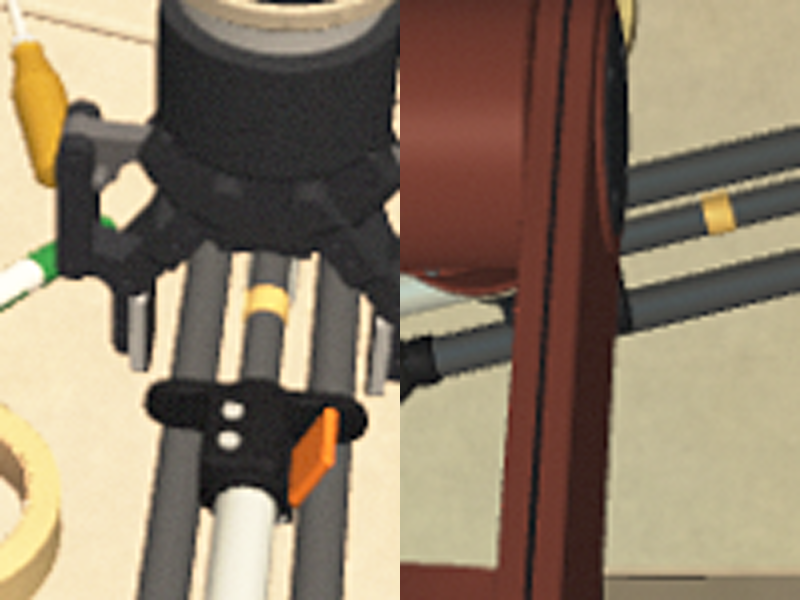

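The side view shows the pads straddling the collar symmetrically, at about (135,350) and (380,380) in the crop. The tape is visible in both views. I'll lower now.

>>> drive_tool([
  {"dx": 4,"dy": 1.5,"dz": 0,"ax": 0,"ay": 0,"az": 0,"jaw": 0.75},
  {"dx": 4,"dy": 1.5,"dz": 20,"ax": 0,"ay": 0,"az": 0,"jaw": 0.75},
  {"dx": 4,"dy": 1.5,"dz": 40,"ax": 0,"ay": 0,"az": 0,"jaw": 0.75},
  {"dx": 4,"dy": 1.5,"dz": 49,"ax": 0,"ay": 0,"az": 0,"jaw": 0.75},
  {"dx": 4,"dy": 1.5,"dz": 49,"ax": 0,"ay": 0,"az": 0,"jaw": 0.65},
  {"dx": 4,"dy": 1.5,"dz": 49,"ax": 0,"ay": 0,"az": 0,"jaw": 0.65},
])

```text
clock: 2.78
eef_pos: [518.1, 100.5, 76.7]
ee_rot: [[-0.25, 0.968, 0.0], [0.968, 0.25, 0.0], [-0.0, 0.0, -1.0]]
ft_force: [-0.3, -0.2, 0.1]
finger_gap: 70.5
finger_force: 0.0
```

```bash
python3 - <<'E'
from fit import *
s=get_state();print(s['eef_pos'],s['ft_force'],s['finger_gap'])
E
```

```text
[518.12865131 100.49005351  76.70706264] [-0.26618454 -0.24564691  0.10725641] 70.46191478913599
```

>>> drive_tool([
  {"dx": -4,"dy": -1,"dz": 0,"ax": 0,"ay": 0,"az": 0,"jaw": 0.65},
  {"dx": -8,"dy": -1,"dz": 0,"ax": 0,"ay": 0,"az": 0,"jaw": 0.65},
  {"dx": -11,"dy": -1,"dz": 0,"ax": 0,"ay": 0,"az": 0,"jaw": 0.65},
  {"dx": -14,"dy": -1,"dz": 0,"ax": 0,"ay": 0,"az": 0,"jaw": 0.65},
  {"dx": -18,"dy": -1,"dz": 0,"ax": 0,"ay": 0,"az": 0,"jaw": 0.65},
  {"dx": -22,"dy": -1,"dz": 0,"ax": 0,"ay": 0,"az": 0,"jaw": 0.65},
  {"dx": -26,"dy": -1,"dz": 0,"ax": 0,"ay": 0,"az": 0,"jaw": 0.65},
  {"dx": -30,"dy": -1,"dz": 0,"ax": 0,"ay": 0,"az": 0,"jaw": 0.65},
  {"dx": -34,"dy": -1,"dz": 0,"ax": 0,"ay": 0,"az": 0,"jaw": 0.65},
  {"dx": -38,"dy": -1,"dz": 0,"ax": 0,"ay": 0,"az": 0,"jaw": 0.65},
  {"dx": -42,"dy": -1,"dz": 0,"ax": 0,"ay": 0,"az": 0,"jaw": 0.65},
  {"dx": -44,"dy": -1,"dz": 0,"ax": 0,"ay": 0,"az": 0,"jaw": 0.65},
  {"dx": -44,"dy": -1,"dz": 0,"ax": 0,"ay": 0,"az": 0,"jaw": 0.65},
  {"dx": -44,"dy": -1,"dz": 0,"ax": 0,"ay": 0,"az": 0,"jaw": 0.65},
])

```text
clock: 3.95
eef_pos: [527.6, 57.2, 75.7]
ee_rot: [[-0.25, 0.968, -0.001], [0.968, 0.25, -0.0], [-0.0, -0.001, -1.0]]
ft_force: [0.7, 3.6, 1.9]
finger_gap: 70.6
finger_force: 1.5
```

```bash
python3 - <<'E'
from fit import *
s=get_state();print(s['eef_pos'],s['ft_force'],s['finger_gap'])
ca=snap('side','s2.png');cb=snap('top','t2.png');a=ca['frame'];b=cb['frame']
pickle.dump(ca,open('side2.pkl','wb'));pickle.dump(cb,open('top2.pkl','wb'))
cv2.imwrite('pics/v2.png',np.hstack([cv2.resize(a[245:345,310:376],(396,600),interpolation=2),cv2.resize(b[270:345,255:305],(400,600),interpolation=2)]))
E
```

```text
[527.62136241  57.20981868  75.74967697] [0.6750086  3.59385727 1.88293391] 70.56640798427013
```

View pics/v2.png

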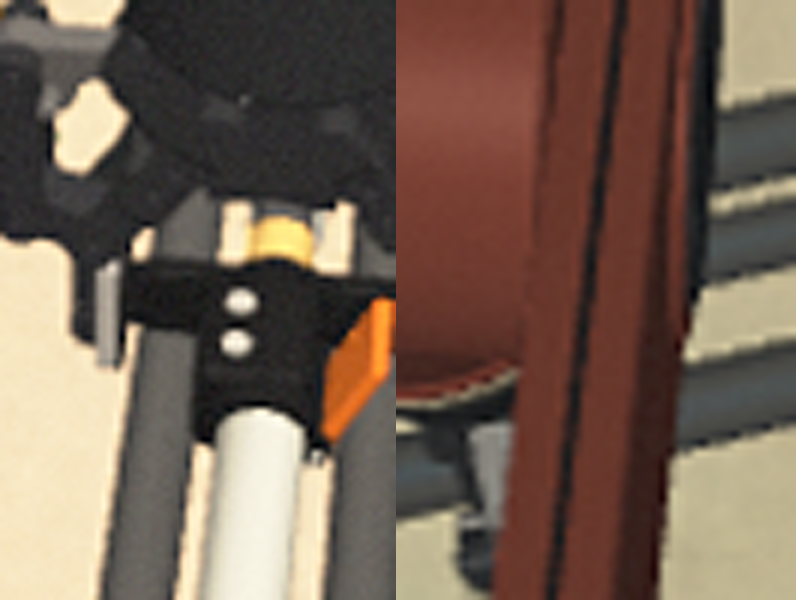

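The collar is moving: its front upper edge is at about row 262 of the left crop, just short of the tape, which spans rows 215 to 262. I'll measure sub-pixel along the tube's top line in the side view.

```bash
cat > prof.py <<'E'
from fit import *
import sys
def P(q,y,x=0,dz=8,yaw=None):
    c,s=np.cos(q[2]),np.sin(q[2]);return np.array([q[0]+c*x-s*y,q[1]+s*x+c*y,70.3+dz])
Q=[533.3,31.9,.2527]
def prof(c,ys,x=0,dz=8):
    uv=np.array([proj(c,P(Q,y,x,dz)) for y in ys],np.float32)
    return uv,cv2.remap(c['frame'],uv[:,0][None],uv[:,1][None],cv2.INTER_LINEAR)[0]
E
python3 - <<'E'
from prof import *
ys=np.arange(-20,61,1.)
A=pickle.load(open('side0.pkl','rb'));B=pickle.load(open('side2.pkl','rb'))
uv,a=prof(A,ys);_,b=prof(B,ys)
for y,p,q,r in zip(ys,uv,a,b):
    print(y,np.round(p,1),q,r) if y<20 or y>32 else 0
E
```

```text
-20.0 [357.1 276.7] [ 91  96 102] [44 42 44]
-19.0 [357.  277.2] [ 91  96 101] [43 42 43]
-18.0 [357.  277.6] [ 90  95 100] [48 48 50]
-17.0 [356.9 278.1] [89 94 98] [55 57 60]
-16.0 [356.8 278.5] [90 95 98] [71 74 77]
-15.0 [356.8 278.9] [91 95 98] [86 91 94]
-14.0 [356.7 279.4] [91 93 96] [91 94 97]
-13.0 [356.7 279.8] [91 91 94] [94 96 97]
-12.0 [356.6 280.3] [ 96 113 129] [102 123 136]
-11.0 [356.6 280.7] [103 152 189] [112 165 201]
-10.0 [356.5 281.2] [110 182 227] [120 196 238]
-9.0 [356.5 281.6] [117 206 243] [128 217 248]
-8.0 [356.4 282.1] [123 224 254] [133 234 255]
-7.0 [356.4 282.6] [124 225 254] [134 235 255]
-6.0 [356.3 283. ] [124 226 253] [134 236 255]
-5.0 [356.3 283.5] [125 226 253] [134 235 255]
-4.0 [356.2 283.9] [126 226 252] [135 235 254]
-3.0 [356.1 284.4] [126 227 253] [136 236 254]
-2.0 [356.1 284.8] [126 228 254] [137 237 255]
-1.0 [356.  285.3] [126 228 254] [136 238 255]
0.0 [356.  285.8] [125 227 255] [135 237 255]
1.0 [355.9 286.2] [118 208 239] [124 217 241]
2.0 [355.9 286.7] [106 171 206] [102 174 210]
3.0 [355.8 287.1] [ 97 137 169] [ 80 128 166]
4.0 
[... 1163 characters left out ...]
306.9] [31 34 35] [39 39 40]
45.0 [353.4 307.4] [33 35 36] [37 38 39]
46.0 [353.4 307.9] [36 35 37] [36 37 39]
47.0 [353.3 308.4] [33 33 34] [36 37 37]
48.0 [353.2 308.9] [29 31 30] [36 37 34]
49.0 [353.2 309.4] [31 32 32] [38 39 38]
50.0 [353.1 309.9] [35 34 34] [40 41 43]
51.0 [353.1 310.4] [34 34 36] [38 40 41]
52.0 [353. 311.] [32 35 38] [35 36 37]
53.0 [352.9 311.5] [34 36 39] [27 25 27]
54.0 [352.9 312. ] [35 37 40] [18 13 16]
55.0 [352.8 312.5] [33 35 36] [109 120 126]
56.0 [352.8 313. ] [31 34 34] [198 226 235]
57.0 [352.7 313.5] [33 35 36] [213 235 242]
58.0 [352.6 314. ] [34 36 37] [227 244 249]
59.0 [352.6 314.5] [32 34 35] [225 242 246]
60.0 [352.5 315.1] [32 34 34] [223 240 244]
```

```bash
python3 - <<'E'
from prof import *
T=pickle.load(open('top0.pkl','rb'));A=pickle.load(open('side0.pkl','rb'));B=pickle.load(open('side2.pkl','rb'))
Q[:]=[534.4,31.4,.2527]
ys=np.arange(-20,56,.5)
def cross(v,lev):
    i=np.where(np.diff(np.sign(v-lev)))[0];return [round(ys[j]+.5*(lev-v[j])/(v[j+1]-v[j]),1) for j in i]
for x in(-4,-2,0,2,4):
    uv,p=prof(T,ys,x,np.sqrt(64-x*x)); r=p[:,2].astype(float)
    t=np.median(r[(ys>10)&(ys<30)]);m=r[(ys>-12)&(ys<0)].max();k=r[ys>30].min();k=np.median(r[(ys>44)&(ys<50)])
    print('top',x,'tube',t,'tape',m,'blk',k,cross(r,(t+m)/2),cross(r,(t+k)/2))
# slide A->B by matching profile lines on collar (screws, back edge) at housing top z+15
Q[:]=[533.3,31.9,.2527]
ys=np.arange(-10,110,.25)
for x in(2,4,6,8,10,0,-5):
    _,a=prof(A,ys,x,15);_,b=prof(B,ys,x,15)
    a=a.mean(1).astype(float);b=b.mean(1).astype(float)
    best=min((np.mean((a[(ys>50)&(ys<90)]-np.interp(ys[(ys>50)&(ys<90)]-s,ys,b))**2),s) for s in np.arange(25,50,.1)); print('slide',x,np.round(best,2))
E
```

```text
top -4 tube 68.0 tape 219.0 blk 44.0 [np.float64(-12.1), np.float64(-0.4)] [np.float64(42.0), np.float64(42.0)]
top -2 tube 70.0 tape 222.0 blk 45.0 [np.float64(-12.2), np.float64(0.1)] [np.float64(41.7)]
top 0 tube 72.0 tape 229.0 blk 39.0 [np.float64(-12.1), np.float64(0.1)] [np.float64(41.6)]
top 2 tube 71.0 tape 213.0 blk 35.0 [np.float64(-11.8), np.float64(-0.1)] [np.float64(41.4)]
top 4 tube 63.0 tape 189.0 blk 31.0 [np.float64(-11.8), np.float64(-0.1)] [np.float64(42.1)]
slide 2 [11.15 34.8 ]
slide 4 [50.55 34.6 ]
slide 6 [96.54 34.8 ]
slide 8 [157.94  34.8 ]
slide 10 [300.31  34.4 ]
slide 0 [13.57 33.9 ]
slide -5 [19.29 35.1 ]
```

>>> drive_tool([
  {"dx": -3,"dy": 0,"dz": 0,"ax": 0,"ay": 0,"az": 0,"jaw": 0.65},
  {"dx": -6,"dy": 0,"dz": 0,"ax": 0,"ay": 0,"az": 0,"jaw": 0.65},
  {"dx": -6,"dy": 0,"dz": 0,"ax": 0,"ay": 0,"az": 0,"jaw": 0.65},
  {"dx": -6,"dy": 0,"dz": 0,"ax": 0,"ay": 0,"az": 0,"jaw": 0.65},
])

```text
clock: 4.38
eef_pos: [529.1, 51.5, 75.8]
ee_rot: [[-0.25, 0.968, -0.001], [0.968, 0.25, -0.0], [-0.0, -0.001, -1.0]]
ft_force: [0.4, 3.7, 0.7]
finger_gap: 70.3
finger_force: 1.5
```

```bash
cat > slide.py <<'E'
from prof import *
A=pickle.load(open('side0.pkl','rb'));n=sys.argv[1];B=snap('side',f's{n}.png');pickle.dump(B,open(f'side{n}.pkl','wb'))
ys=np.arange(-15,110,.25);R=[]
for x in(-2,0,2,3,4,5,6,7,8):
    _,a=prof(A,ys,x,15);_,b=prof(B,ys,x,15)
    a=a.mean(1).astype(float);b=b.mean(1).astype(float);w=(ys>50)&(ys<90)
    R.append(min((np.mean((a[w]-np.interp(ys[w]-s,ys,b))**2),s) for s in np.arange(25,55,.1))[1])
print('slide',np.round(R,1),np.median(R))
ys=np.arange(-20,20,1.);_,b=prof(B,ys);print([(y,v) for y,v in zip(ys,b[:,2])][2:30])
s=get_state();print(s['eef_pos'],s['ft_force'],s['finger_gap'])
a=B['frame'];cv2.imwrite(f'pics/v{n}.png',cv2.resize(a[250:325,310:410],(800,600),interpolation=cv2.INTER_CUBIC))
E
python3 slide.py 3
```

```text
slide [39.7 40.1 39.1 40.8 40.6 40.7 40.7 40.7 40.7] 40.70000000000022
[(np.float64(-18.0), np.uint8(111)), (np.float64(-17.0), np.uint8(110)), (np.float64(-16.0), np.uint8(109)), (np.float64(-15.0), np.uint8(107)), (np.float64(-14.0), np.uint8(103)), (np.float64(-13.0), np.uint8(99)), (np.float64(-12.0), np.uint8(136)), (np.float64(-11.0), np.uint8(199)), (np.float64(-10.0), np.uint8(237)), (np.float64(-9.0), np.uint8(247)), (np.float64(-8.0), np.uint8(255)), (np.float64(-7.0), np.uint8(255)), (np.float64(-6.0), np.uint8(255)), (np.float64(-5.0), np.uint8(254)), (np.float64(-4.0), np.uint8(254)), (np.float64(-3.0), np.uint8(213)), (np.float64(-2.0), np.uint8(162)), (np.float64(-1.0), np.uint8(107)), (np.float64(0.0), np.uint8(55)), (np.float64(1.0), np.uint8(28)), (np.float64(2.0), np.uint8(34)), (np.float64(3.0), np.uint8(39)), (np.float64(4.0), np.uint8(43)), (np.float64(5.0), np.uint8(46)), (np.float64(6.0), np.uint8(42)), (np.float64(7.0), np.uint8(40)), (np.float64(8.0), np.uint8(39)), (np.float64(9.0), np.uint8(38))]
[529.13744724  51.52069865  75.78174577] [-0.40764502  2.93308359  0.69454307] 70.4408749233161
```

View pics/v3.png

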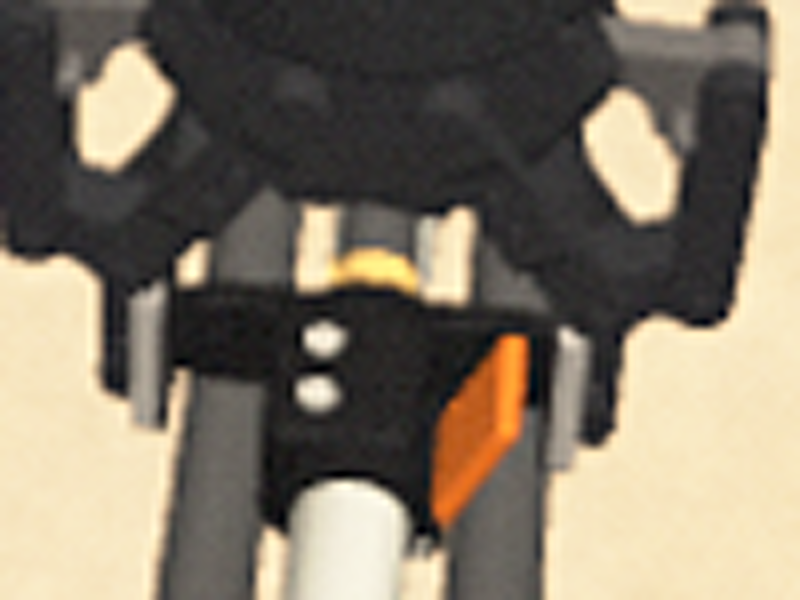

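The side view shows the pads behind both wings and the lever still open. The collar's top edge partly covers the tape because of the viewing angle. The slide is 40.7 against a target of about 42.0, so I'll push 1.3 mm more and check before squeezing.

>>> drive_tool([
  {"dx": -1.3,"dy": 0,"dz": 0,"ax": 0,"ay": 0,"az": 0,"jaw": 0.65},
  {"dx": -1.3,"dy": 0,"dz": 0,"ax": 0,"ay": 0,"az": 0,"jaw": 0.65},
  {"dx": -1.3,"dy": 0,"dz": 0,"ax": 0,"ay": 0,"az": 0,"jaw": 0.65},
])

```text
clock: 4.68
eef_pos: [529.4, 50.4, 75.8]
ee_rot: [[-0.25, 0.968, -0.001], [0.968, 0.25, -0.0], [0.0, -0.001, -1.0]]
ft_force: [-0.2, 3.0, 0.8]
finger_gap: 70.7
finger_force: 1.7
```

```bash
python3 slide.py 4; python3 - <<'E'
# independent check: tape feet edge vs wing front top edge in side view, via fit of A (fresh, free start) using top-only wings
from prof import *
T=pickle.load(open('top0.pkl','rb'));Q[:]=[534.4,31.4,.2527]
ys=np.arange(30,60,.5)
for x in(-38,-34,-30,26,30,34,38):
    _,p=prof(T,ys,x,8 if abs(x)<36 else 4);g=p.mean(1).astype(float);d=np.diff(g);i=d.argmin();print(x,'front edge',ys[i]+.25,g[::4].astype(int))
E
```

```text
slide [40.4 40.6 40.2 41.9 41.5 41.7 41.7 41.7 41.8] 41.70000000000024
[(np.float64(-18.0), np.uint8(109)), (np.float64(-17.0), np.uint8(109)), (np.float64(-16.0), np.uint8(108)), (np.float64(-15.0), np.uint8(108)), (np.float64(-14.0), np.uint8(103)), (np.float64(-13.0), np.uint8(99)), (np.float64(-12.0), np.uint8(135)), (np.float64(-11.0), np.uint8(199)), (np.float64(-10.0), np.uint8(236)), (np.float64(-9.0), np.uint8(247)), (np.float64(-8.0), np.uint8(255)), (np.float64(-7.0), np.uint8(255)), (np.float64(-6.0), np.uint8(255)), (np.float64(-5.0), np.uint8(236)), (np.float64(-4.0), np.uint8(216)), (np.float64(-3.0), np.uint8(153)), (np.float64(-2.0), np.uint8(77)), (np.float64(-1.0), np.uint8(47)), (np.float64(0.0), np.uint8(41)), (np.float64(1.0), np.uint8(37)), (np.float64(2.0), np.uint8(36)), (np.float64(3.0), np.uint8(38)), (np.float64(4.0), np.uint8(41)), (np.float64(5.0), np.uint8(43)), (np.float64(6.0), np.uint8(41)), (np.float64(7.0), np.uint8(39)), (np.float64(8.0), np.uint8(39)), (np.float64(9.0), np.uint8(38))]
[529.42851541  50.42419817  75.79079153] [ 0.24347398  3.28094593 -0.67846007] 70.44421996956478
-38 front edge 41.25 [67 66 66 66 67 60 28 28 28 40 61 67 67 67 67]
-34 front edge 40.25 [73 73 74 75 75 58 32 30 35 45 72 75 75 75 75]
-30 front edge 41.75 [69 69 69 70 71 58 24 39 41 49 63 68 69 81 82]
26 front edge 41.75 [60 58 59 61 59 53 29 37 37 39 53 61 57 59 61]
30 front edge 41.25 [132 151 139 134 137 136  57  29  37  72 129 136 146 151 144]
34 front edge 42.25 [159 159 156 157 161 151  61  26  27  59 127 162 159 157 158]
38 front edge 42.75 [158 159 159 158 158 148  89  23  26  52 127 162 160 161 160]
```

>>> drive_tool([
  {"dx": -0.4,"dy": 0,"dz": 0,"ax": 0,"ay": 0,"az": 0,"jaw": 0.65},
  {"dx": -0.4,"dy": 0,"dz": 0,"ax": 0,"ay": 0,"az": 0,"jaw": 0.65},
  {"dx": -0.4,"dy": 0,"dz": 0,"ax": 0,"ay": 0,"az": 0,"jaw": 0.4},
  {"dx": -0.4,"dy": 0,"dz": 0,"ax": 0,"ay": 0,"az": 0,"jaw": 0.2},
  {"dx": -0.4,"dy": 0,"dz": 0,"ax": 0,"ay": 0,"az": 0,"jaw": 0.2},
  {"dx": -0.4,"dy": 0,"dz": 0,"ax": 0,"ay": 0,"az": 0,"jaw": 0.2},
])

```text
clock: 5.23
eef_pos: [530.1, 50.1, 76.5]
ee_rot: [[-0.25, 0.968, 0.001], [0.968, 0.25, -0.0], [-0.0, 0.001, -1.0]]
ft_force: [-2.1, 4.7, 6.3]
finger_gap: 51.4
finger_force: 3.7
```

```bash
python3 slide.py 5
```

```text
slide [40.6 40.4 43.1 42.5 42.2 42.2 42.1 42.1 42.1] 42.10000000000024
[(np.float64(-18.0), np.uint8(109)), (np.float64(-17.0), np.uint8(109)), (np.float64(-16.0), np.uint8(108)), (np.float64(-15.0), np.uint8(106)), (np.float64(-14.0), np.uint8(102)), (np.float64(-13.0), np.uint8(98)), (np.float64(-12.0), np.uint8(136)), (np.float64(-11.0), np.uint8(200)), (np.float64(-10.0), np.uint8(238)), (np.float64(-9.0), np.uint8(248)), (np.float64(-8.0), np.uint8(255)), (np.float64(-7.0), np.uint8(255)), (np.float64(-6.0), np.uint8(255)), (np.float64(-5.0), np.uint8(225)), (np.float64(-4.0), np.uint8(195)), (np.float64(-3.0), np.uint8(128)), (np.float64(-2.0), np.uint8(52)), (np.float64(-1.0), np.uint8(30)), (np.float64(0.0), np.uint8(34)), (np.float64(1.0), np.uint8(37)), (np.float64(2.0), np.uint8(39)), (np.float64(3.0), np.uint8(40)), (np.float64(4.0), np.uint8(40)), (np.float64(5.0), np.uint8(39)), (np.float64(6.0), np.uint8(39)), (np.float64(7.0), np.uint8(38)), (np.float64(8.0), np.uint8(38)), (np.float64(9.0), np.uint8(39))]
[530.02736646  50.07090392  76.45373482] [-1.91786922  2.85081707  5.00456798] 51.06710096115105
```

Slide reads 42.1 mm, which is on the mark. I'll squeeze the lever shut.

>>> drive_tool([
  {"dx": 0,"dy": 0,"dz": 0,"ax": 0,"ay": 0,"az": 0,"jaw": 0},
  {"dx": 0,"dy": 0,"dz": 0,"ax": 0,"ay": 0,"az": 0,"jaw": -0.2},
  {"dx": 0,"dy": 0,"dz": 0,"ax": 0,"ay": 0,"az": 0,"jaw": -1},
  {"dx": 0,"dy": 0,"dz": 0,"ax": 0,"ay": 0,"az": 0,"jaw": -1},
  {"dx": 0,"dy": 0,"dz": 0,"ax": 0,"ay": 0,"az": 0,"jaw": -1},
  {"dx": 0,"dy": 0,"dz": 0,"ax": 0,"ay": 0,"az": 0,"jaw": -1},
  {"dx": 0,"dy": 0,"dz": 0,"ax": 0,"ay": 0,"az": 0,"jaw": -1},
  {"dx": 0,"dy": 0,"dz": 0,"ax": 0,"ay": 0,"az": 0,"jaw": -1},
])

```text
clock: 5.95
eef_pos: [528.7, 49.7, 76.5]
ee_rot: [[-0.251, 0.968, -0.003], [0.968, 0.251, -0.001], [-0.0, -0.003, -1.0]]
ft_force: [-6.6, 2.2, 11.5]
finger_gap: 34.8
finger_force: 60.4
```

```bash
python3 slide.py 6
```

```text
slide [41.7 42.6 36.6 42.5 42.2 42.2 42.1 42.1 42.1] 42.10000000000024
[(np.float64(-18.0), np.uint8(108)), (np.float64(-17.0), np.uint8(108)), (np.float64(-16.0), np.uint8(107)), (np.float64(-15.0), np.uint8(105)), (np.float64(-14.0), np.uint8(102)), (np.float64(-13.0), np.uint8(98)), (np.float64(-12.0), np.uint8(135)), (np.float64(-11.0), np.uint8(199)), (np.float64(-10.0), np.uint8(237)), (np.float64(-9.0), np.uint8(247)), (np.float64(-8.0), np.uint8(255)), (np.float64(-7.0), np.uint8(255)), (np.float64(-6.0), np.uint8(255)), (np.float64(-5.0), np.uint8(225)), (np.float64(-4.0), np.uint8(194)), (np.float64(-3.0), np.uint8(129)), (np.float64(-2.0), np.uint8(54)), (np.float64(-1.0), np.uint8(32)), (np.float64(0.0), np.uint8(35)), (np.float64(1.0), np.uint8(38)), (np.float64(2.0), np.uint8(41)), (np.float64(3.0), np.uint8(42)), (np.float64(4.0), np.uint8(43)), (np.float64(5.0), np.uint8(43)), (np.float64(6.0), np.uint8(40)), (np.float64(7.0), np.uint8(38)), (np.float64(8.0), np.uint8(39)), (np.float64(9.0), np.uint8(40))]
[528.73125738  49.69816432  76.45981748] [-6.66743057  1.90445501 11.89252562] 34.704555634412024
```

View pics/v6.png

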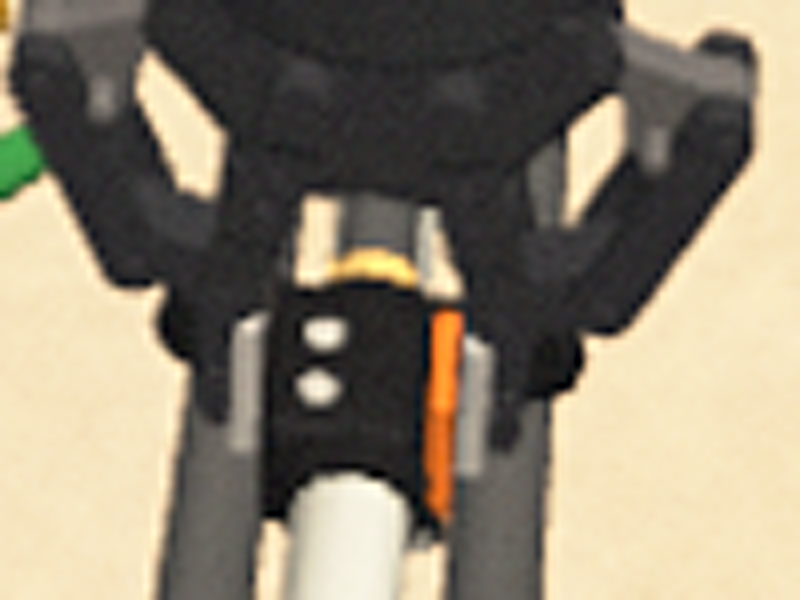

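The side view shows the orange lever upright against the housing at about (445,400), pinched between the pads. The opening is 35 mm at 60 N, and the collar hasn't moved.

```bash
python3 -c "
from station import job_done
print(job_done())"
```

```text
the job is handed in; nothing more can be done
None
```

I pushed the collar 42.1 mm in to the tape edge (my image estimate, good to roughly 1 mm), squeezed the lever shut with the collar holding there, and handed the job in still pinching both at about 60 N.

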